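# Clamp a collimator barrel in its V mount

## Task

Lift the V mount's sprung clamp bar by its knob, turn it aside, and lay the collimator barrel from the blue rest gently in the V, red rear face towards the yellow end stop. Slide it along until you feel the pad of the stop and it bears lightly on it, also when let go; then bring the bar back across it and lower it, not letting it snap down, until its pad rests on the barrel. Press nothing hard and leave the other optics and the driver alone.

Things in the scene. Friction and masses are not known exactly. Their poses are not given: they have to be found in the camera images.
- mount: Fixed V mount: black base plate 12 mm thick (local x -100 to 120, y -40 to 90 mm) with two red 90 degree V saddles, 20 mm long, 44 mm wide, 48 mm high, centred at x = -52 and 52 mm, open between. Origin: underside of the plate, below the V axis, midway between the saddles; z up, x along the V towards the end stop.
- stop: Red bracket of the end stop, origin at its foot, at mount x = 108 mm. A locked screw on the V axis carries a yellow pad 18 mm across, facing mount -x. The pad's face is anywhere from mount x = 62 to 92 mm, different each time and not measured: feel for it. The pad yields 2.5 N per mm, at most 5 mm; over 8 N is too hard. Home: the barrel, released, still bears on it with 0.1 N or more.
- clamp_bar: Aluminium clamp bar, 16 mm wide, 12 thick. Origin on the post axis, 4 mm below the bar's underside; local -y points along the bar to the knob. Its rubber pad (14 x 24 mm, 66 mm from the post) has its underside 2 mm below the origin: 62 mm above the table when fully down. Too hard: over 15 N of it on the barrel. Let go above the barrel it snaps down at 0.4 m/s; over 0.25 is too fast.
- clamp_knob (a point): Grip centre of the round knob on the bar's free end (black, red dot on top, 22 mm across, 30 mm tall): 15 mm below the knob's top, 100 mm from the post axis, 101 mm above the table with the bar fully down.
- post_axis (a point): Point on the axis of the clamp post (upright 16 mm steel rod, top at 124 mm) about which the bar turns, at mount x = -56, y = 66 mm, 68 mm above the table; fixed.
- clamp_lift (a joint): Lift of the bar, 0 (fully down) to 0.034 m (top stop); about 0.005 with its pad on the barrel. A spring pulls it down: lifting takes 7 N at 0, 11 N at the top. Below 0.020 a key under it stands in a slot and it cannot turn. Turned by over 0.1 rad it can be let go: the key rests, and slides, on a ledge at 0.020, clear above a barrel.
- clamp_swing (a joint): Turn of the bar about the post: 0 = across the V (stop), where it starts and must end; grows clockwise seen from above, the knob moving towards mount -x, to 1.6 rad (stop), where it points along mount -x and the V is clear. Stays where left on the ledge. The key enters its slot only below about 0.08 rad: turn fully back before lowering.
- rest: Fixed blue rest for the barrel: grey plate 130 x 70 x 8 mm with two blue V saddles (12 mm long, at local x = -45 and +45 mm, open between). Origin at its underside centre, x along its V; V axis 40 mm above the table.
- barrel: Collimator barrel: dark steel cylinder 32 mm in diameter, 160 mm long, about 0.25 kg, brass ring and lens at its front (local -x) end, red disc on its rear (local +x) face. Origin at the middle of its axis, x along the axis towards the rear. It is round: its roll has no meaning.
- barrel_rear (a point): Centre of the barrel's red rear face, 80 mm from its middle.
- mirror: Bystander: mirror in a black square holder on a post, 86 mm tall; origin at the middle of its foot.
- lens: Bystander: lens in a black square holder with red screws, 86 mm tall; origin at the middle of its foot.
- driver: Bystander: yellow-handled screwdriver lying on the table, 150 mm long; origin at its underside.
- v_axis (a point): Where the V axis is midway between the saddles: above the mount's origin, 52 mm over the table; x as the mount. A barrel lying in the V has its axis on this line, its top at 68 mm. Lay it softly: over 40 N on the mount counts as dropped or forced. Friction in the V holds it lengthwise with about 1 N, in a grip that presses it down with up to 4 N: tell this from the stop.
Not all that is in view belongs to the job. What is meant by the barrel is not pink or turquoise, and is the larger of those in its own colour.

How it is judged:
By the outcome, as a careful person would: the job done as asked, in the order asked, and still so for the second after the job is handed in, with the robot touching nothing.
It also fails if it takes over 72 s, if anything falls off the work surface, if the arm or the gripper's body presses on something with over 40 N, if the wrist force passes 120 N, or if a joint passes its speed limit or range.

## Robot

A 7-joint arm with a two-finger parallel gripper is mounted at the origin on the work surface. World frame = base frame: x ahead of the robot, y to its left, z up, the work surface at z = 0. Lengths are in m, angles in rad, forces in N, time in s.
With the tool pointing down it reaches from about 0.35 to 0.9 m from the base axis. Payload 8.1 kg.
Tool frame: the origin (TCP) lies at the very end of the fingers, on their centre line; the grasp point (between the pads) lies 19 mm behind it (grasp_offset is the distance from the TCP to the grasp point, in m); z points along the fingers, y is the line along which they close (so a half turn about z gives the same grasp; the last joint's range is limited). The gripper opens to 92 mm and grips with 3 to 60 N. Pads are 19 mm wide; open, the fingers measure 130 mm over their backs; the gripper's body (75 mm by 190 mm) begins 47 mm behind the grasp point.
Start: joints at [-1.363, 0.434, 0.025, 1.573, -0.012, 1.134, -0.075], TCP at [0.191, 0.595, 0.227] pointing down, gripper open.
Joint ranges: [-2.62, 2.62], [-0.44, 2.09], [-1.27, 1.32], [0.08, 2.57], [-1.32, 4.46], [0.12, 2], [-2.74, 2.74]. Speed limits (rad/s): [2.22, 2.22, 3.01, 3.01, 3.14, 3.14, 3.14].

## Interface

Orientations are given as a rotation vector (axis times angle).
In Python, from cell import observe, get_image, camera_params, sign_off, silhouettes, grasp_offset gives the robot as it stands. The module is installed in compiled form; this text tells all that it offers.
- The arm moves only by the tool jog_arm, never from a script. Its argument "motion" is a list that holds one entry, the list of rows, each a list of 7 numbers: the shift along the tool's x, y, z in m, then the turn, a rotation vector about the tool's x, y, z in rad, then the closure, from -1 (fully open) to 1 (shut), so that 0 is half open. In form: [[[dx, dy, dz, wx, wy, wz, hand], ...]]. A call has 1 to 10 rows; each row is the pose to reach, as a shift and turn from the pose commanded when the call began, along the tool's axes at that moment; what a row does not reach only later rows make up. A row lasts 1/12 s, in which the tool goes at most 41.7 mm and 7.16 degrees, less where a joint would pass 70% of its speed; a pose out of reach is approached as far as the arm can. A call with a gripper value outside its range is refused whole. The fingers move at their own pace and stop on an object; "force" is the grip in N (left out, the last holds). Time passes only in rows, so rows that repeat a pose let the fingers close. It gives the time, the measured TCP pose, the force, the opening and the grip force at its end, in the units of the state.
- observe(): the state, without advancing time (a new reading comes with each control period).
- get_image(name): name is "scene" or "top" or "wrist"; returns the picture (480x640x3 uint8, red, green, blue); there is no depth.
- camera_params(name): a dict with "vertical_fov" (degrees; the focal length in pixels is half the picture's height over the tangent of half this angle, whatever the lens; pixels are square), "cx", "cy" (the principal point, pixels), "T" (4x4, takes a point from camera to world coordinates). Camera axes: x right, y down, z forward; pixel columns grow to the right and rows downward; lengths in m; the calibration is good to about 2 mm. A picture is of the moment at which its call begins: read the wrist's pose just before it. camera_params takes no time and is no camera call; for the wrist camera it gives the pose at the moment of the call.
- sign_off(): hands the job in; it is judged then, once.
Trained networks look in the newest picture that a camera, given by its name, has taken for a name from the list of things; names that differ only in an ending like _2 or _b are one class to them, and where a whole thing is asked for, a point or a joint stands for the part that bears it (a point fixed in the world has none). Each returns a list of dicts, best first, with "p" (0 to 1); they miss things now and then, are a little off and sometimes report something else, mostly with a low value. They report only what shows in the picture. A call takes as long as a camera call. They do not tell look-alikes from the thing itself.
- silhouettes(query, camera): "mask" (480x640 bool, what is visible of it) and "pixel" ([column, row] in pixels, amid what is visible of it).
The state is a dict: "clock": time; "joints": joint angles; "dq": joint speeds; "joint_efforts": joint torques, N m; "position": TCP position; "ee_rot": TCP orientation; "force": force on the tool from outside, world axes, zero at the start; "ft_torque": the same for the moment, N m; "width": opening from 0.0 (shut) to 1.0 (fully open); "gripper_force": force on a finger pad.
Only numpy, scipy, OpenCV 4.12 (cv2) and the standard library are available. Lean on these libraries where they do the work, as an engineer would, in place of code of your own. Each camera call takes 0.05 s, during which the arm holds its last target. There are 200 camera calls.

## Working session

There is one attempt and no reset: what is moved stays moved. The work goes in short steps, Python scripts to look and compute and a tool call to move; the robot and the scene stay as the last step left them, time stands still between calls to the robot, and variables do not carry over. Pictures are saved under pics/ and viewed, at most 10 in all, crops included, and the job is handed in when it is done.

Besides the shell and the picture viewer there is one more tool, called after "Request:" as name(argument=value, ...) on one line, values as JSON. jog_arm: Moves the arm, as the interface text tells. Its arguments: {"type":"object","properties":{"motion":{"type":"array"},"force":{"type":"number"}},"required":["motion"]}

```bash
mkdir -p pics; python3 - <<'E'
from cell import *
import cv2,numpy as np
s=observe();print({k:np.round(v,3).tolist() for k,v in s.items()},grasp_offset if not callable(grasp_offset) else grasp_offset())
a=get_image("scene");b=get_image("top")
cv2.imwrite("pics/s.png",a[:,:,::-1]);cv2.imwrite("pics/t.png",b[:,:,::-1])
for c in("scene","top"):
  p=camera_params(c);print(c,p["vertical_fov"],p["cx"],p["cy"],np.round(p["T"],4).tolist())
for q in("barrel","mount","clamp_knob","rest","stop","clamp_bar"):
  for c in("scene","top"):
    print(q,c,[(round(float(d["p"]),2),np.round(d["pixel"]).tolist(),int(d["mask"].sum())) for d in silhouettes(q,c)])
E
```

```text
{'clock': 0.0, 'joints': [-1.363, 0.435, 0.025, 1.574, -0.012, 1.134, -0.075], 'dq': [-0.0, 0.001, 0.001, -0.001, -0.002, -0.0, -0.0], 'joint_efforts': [-0.001, -66.785, 0.984, -31.446, -0.061, 0.043, 0.0], 'position': [0.191, 0.595, 0.226], 'ee_rot': [-0.486, -3.104, 0.003], 'force': [0.686, 0.164, -0.497], 'ft_torque': [0.045, 0.026, -0.046], 'gripper_force': 0.0, 'width': 1.002} 0.0188
scene 46.668636747208055 322.6286037895025 240.06743765378948 [[0.8309, 0.4, -0.3868, 1.0035], [0.5565, -0.599, 0.5758, -0.6323], [-0.0014, -0.6937, -0.7203, 0.8952], [0.0, 0.0, 0.0, 1.0]]
top 57.54582317485746 321.9101499732608 234.66840077975422 [[-0.011, -0.9864, 0.1639, 0.4481], [-0.9999, 0.0121, 0.0054, 0.0014], [-0.0073, -0.1638, -0.9865, 0.9128], [0.0, 0.0, 0.0, 1.0]]
barrel scene [(0.86, [296.0, 206.0], 448), (0.77, [361.0, 168.0], 835), (0.64, [427.0, 265.0], 529)]
barrel top [(0.94, [265.0, 167.0], 542), (0.74, [362.0, 258.0], 323), (0.64, [165.0, 298.0], 1321)]
mount scene [(0.56, [247.0, 317.0], 7242)]
mount top [(0.71, [414.0, 263.0], 6842)]
clamp_knob scene [(0.6, [246.0, 328.0], 762), (0.33, [368.0, 214.0], 882)]
clamp_knob top [(0.95, [450.0, 241.0], 572)]
rest scene [(0.75, [372.0, 232.0], 765)]
rest top [(0.88, [244.0, 251.0], 1058), (0.53, [412.0, 263.0], 6856)]
stop scene [(0.62, [279.0, 276.0], 544)]
stop top [(0.79, [364.0, 256.0], 338)]
clamp_bar scene [(0.7, [245.0, 326.0], 769)]
clamp_bar top [(0.85, [449.0, 242.0], 578), (0.41, [451.0, 249.0], 647)]
```

View pics/s.png

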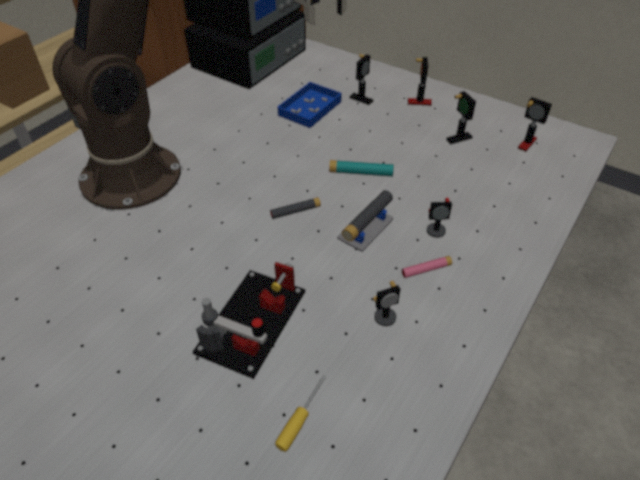

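View pics/t.png

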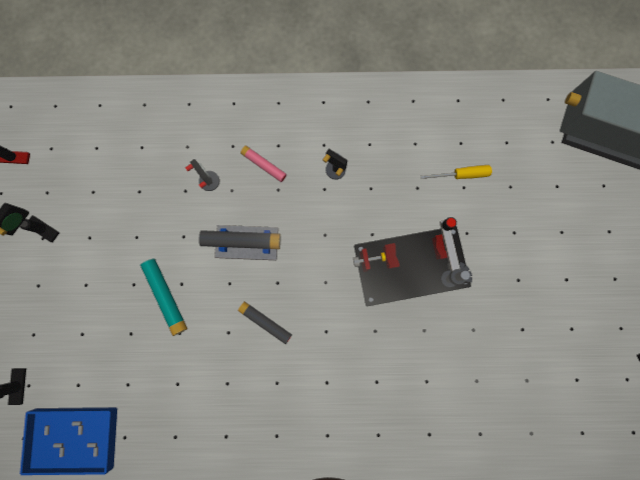

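The candidates for the barrel in the top view:
- Dark cylinder on the blue rest at (240,240).
- Small dark one at (265,322).
- Teal one at (163,298).
- Pink one at (263,163).

The dark one on the rest fits, because it is the larger of the dark pair and lies on the blue rest. Its brass front is at (274,241) and its rear at (201,239). In the mount, the stop is at (370,258), the post at (460,275) and the knob at (450,223). I'll confirm this in an enlarged crop.

```bash
python3 - <<'E'
import cv2,numpy as np
b=cv2.imread("pics/t.png")
A=cv2.resize(b[205:315,345:485],None,fx=5.0,fy=5.0,interpolation=cv2.INTER_CUBIC)  # 700x550
B=cv2.resize(b[205:345,190:300],None,fx=4,fy=4,interpolation=cv2.INTER_CUBIC)
cv2.imwrite("pics/c1.png",A);cv2.imwrite("pics/c2.png",B)
E
```

```text
(no output)
```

View pics/c1.png

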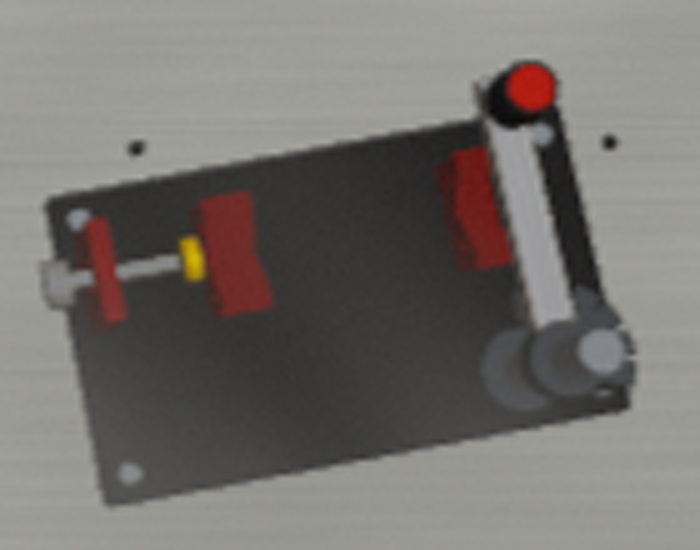

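View pics/c2.png

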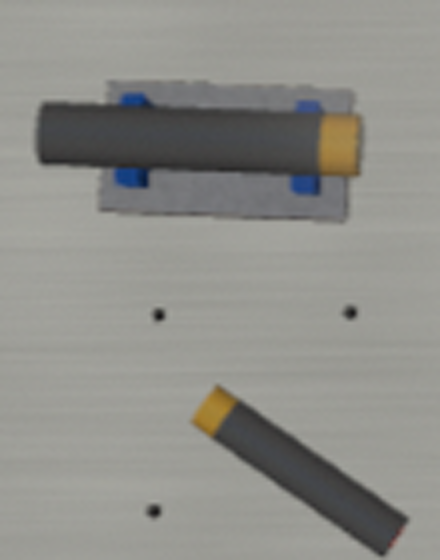

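The crops confirm it: the large dark barrel on the blue rest has its brass end at crop px (340,145) and its rear at (40,132). The small dark one below it is the decoy. The mount's plate corners, knob dot (531,88) and post top (602,352) all show clearly.

```bash
cat > h.py <<'E'
import numpy as np
from cell import *
from scipy.optimize import least_squares
from scipy.spatial.transform import Rotation as R
def K(c):
    p=camera_params(c);f=240/np.tan(np.radians(p["vertical_fov"]/2));return f,p["cx"],p["cy"],np.array(p["T"])
def proj(P,cam):
    f,cx,cy,T=cam;q=(np.atleast_2d(P)-T[:3,3])@T[:3,:3];return np.c_[cx+f*q[:,0]/q[:,2],cy+f*q[:,1]/q[:,2]]
def back(uv,z,cam):
    f,cx,cy,T=cam;uv=np.atleast_2d(uv);d=np.c_[(uv[:,0]-cx)/f,(uv[:,1]-cy)/f,np.ones(len(uv))]@T[:3,:3].T
    return T[:3,3]+d*((z-T[2,3])/d[:,2])[:,None]
def place(pose,L):
    x,y,a=pose;c,s=np.cos(a),np.sin(a);L=np.atleast_2d(L);return np.c_[x+c*L[:,0]-s*L[:,1],y+s*L[:,0]+c*L[:,1],L[:,2]]
E
python3 - <<'E'
from h import *
import cv2
cam=K("top");sc=K("scene")
off=lambda a,s,o:np.array(o)+(np.array(a)+.5)/s-.5
uv=off([[48,201],[106,505],[628,405],[531,88],[602,352]],5,[345,205])
L=np.array([[120,-40,12],[120,90,12],[-100,90,12],[-56,-34,116],[-56,66,124]])/1e3
r=least_squares(lambda p:(proj(place(p,L),cam)-uv).ravel(),[.45,-.2,1.6])
print("mount",r.x.round(4),r.fun.reshape(-1,2).round(2).tolist())
m=r.x
print("knob",place(m,[-.056,-.034,.101]),"post",place(m,[-.056,.066,.068]),"v",place(m,[0,0,.052]))
print("pad x",[back(off([[204,258]],5,[345,205]),.052,cam).round(4).tolist()],place(m,[.08,0,.052]))
e=off([[42,103],[38,162],[362,115],[359,176]],4,[190,205])
P=back(e,.040,cam);print("barrel edges",P.round(4).tolist())
c=P.mean(0);d=P[:2].mean(0)-P[2:].mean(0);print("centre",c.round(4),"len",np.linalg.norm(d),"ang",np.arctan2(d[1],d[0]))
# scene check
im=cv2.imread("pics/s.png");
pts=np.vstack([place(m,L),c,c+d/2,c-d/2])
print(proj(pts,sc).round(1).tolist())
for q,Q in (("barrel",None),):
  pass
for u in proj(pts,sc): cv2.drawMarker(im,tuple(int(round(v)) for v in u),(0,255,0),0,5,1)
cv2.imwrite("pics/so.png",cv2.resize(im[170:390,180:420],None,fx=2.5,fy=2.5,interpolation=cv2.INTER_CUBIC))
E
```

```text
mount [ 0.5585 -0.1839  1.7434] [[-0.87, -0.79], [-0.04, 0.66], [1.13, 0.74], [-0.04, -0.32], [-0.16, -0.3]]
knob [[ 0.60160812 -0.23324931  0.101     ]] post [[ 0.50309399 -0.25042387  0.068     ]] v [[ 0.55849557 -0.18392075  0.052     ]]
pad x [[[0.5464, -0.119, 0.052]]] [[ 0.54475593 -0.10510944  0.052     ]]
barrel edges [[0.605, 0.2535, 0.04], [0.5748, 0.2545, 0.04], [0.5968, 0.0908, 0.04], [0.5657, 0.0922, 0.04]]
centre [0.5856 0.1728 0.04  ] len 0.16271436722566215 ang 1.5177425227210755
[[306.0, 288.6], [249.9, 269.1], [191.8, 351.4], [257.5, 322.8], [206.5, 301.0], [368.3, 214.9], [387.8, 195.5], [347.4, 235.8]]
```

View pics/so.png

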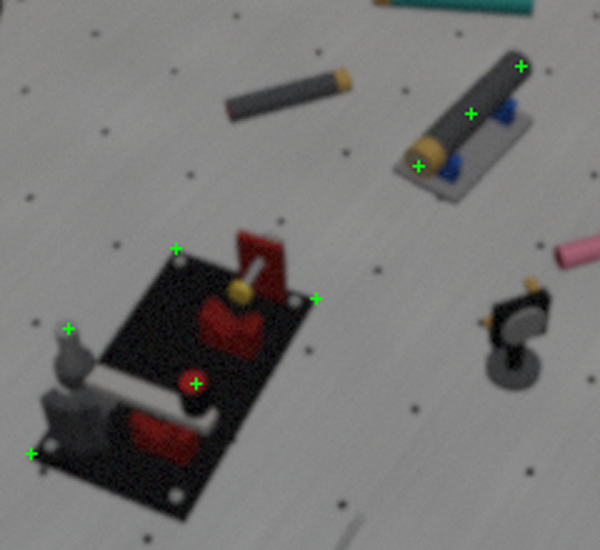

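The fit agrees in both views. I'll hover over the mount for a closer look.

```bash
cat >> h.py <<'E'
def go(pos,th):
    """shift and turn in tool axes from the measured pose to TCP pos, tool y at world yaw th, pointing down"""
    s=observe();R0=R.from_rotvec(s["ee_rot"]);y=np.array([np.cos(th),np.sin(th),0]);z=np.array([0,0,-1.]);x=np.cross(y,z)
    R1=R.from_matrix(np.c_[x,y,z]);d=R0.inv().apply(np.array(pos)-s["position"]);w=(R0.inv()*R1).as_rotvec()
    print("go",d.round(4).tolist(),w.round(4).tolist(),"rows",round(max(np.linalg.norm(d)/.0417,np.linalg.norm(w)/.125),1))
M=np.array([0.5585,-0.1839,1.7434])
E
python3 - <<'E'
from h import *
go([.56,-.20,.24],1.743)
p=camera_params("wrist");s=observe();T=np.array(p["T"])
R0=R.from_rotvec(s["ee_rot"]).as_matrix();print((R0.T@(T[:3,3]-s["position"])).round(3),(R0.T@T[:3,:3]).round(2).tolist(),p["vertical_fov"])
E
```

```text
go [-0.5944, -0.6441, -0.0133] [0.0001, -0.0, -0.4831] rows 21.0
[ 0.085 -0.001 -0.158] [[-0.0, -0.95, -0.31], [1.0, -0.0, -0.0], [0.0, -0.31, 0.95]] 67.52827292537619
```

Request:
jog_arm(motion=[[[-0.28,-0.3,-0.013,0,0,-0.483,-1],[-0.28,-0.3,-0.013,0,0,-0.483,-1],[-0.28,-0.3,-0.013,0,0,-0.483,-1],[-0.28,-0.3,-0.013,0,0,-0.483,-1],[-0.28,-0.3,-0.013,0,0,-0.483,-1],[-0.28,-0.3,-0.013,0,0,-0.483,-1],[-0.28,-0.3,-0.013,0,0,-0.483,-1],[-0.28,-0.3,-0.013,0,0,-0.483,-1],[-0.28,-0.3,-0.013,0,0,-0.483,-1],[-0.28,-0.3,-0.013,0,0,-0.483,-1]]])

```text
clock: 1.53
position: [0.3668, 0.221, 0.2402]
ee_rot: [-0.268, 3.129, 0.001]
force: [0.2, -0.7, -0.4]
width: 1.001
gripper_force: 0.0
```

```bash
python3 -c "
from h import *
print(observe()['position'],observe()['clock']);go([.56,-.20,.24],1.743)"
```

```text
[0.366793   0.22102617 0.24015667] 1.5333
go [-0.1188, -0.4477, 0.0001] [0.0003, 0.0008, -0.0014] rows 11.1
```

Request:
jog_arm(motion=[[[-0.119,-0.448,0,0,0,0,-1],[-0.119,-0.448,0,0,0,0,-1],[-0.119,-0.448,0,0,0,0,-1],[-0.119,-0.448,0,0,0,0,-1],[-0.119,-0.448,0,0,0,0,-1],[-0.119,-0.448,0,0,0,0,-1],[-0.119,-0.448,0,0,0,0,-1],[-0.119,-0.448,0,0,0,0,-1],[-0.119,-0.448,0,0,0,0,-1],[-0.119,-0.448,0,0,0,0,-1]]])

```text
clock: 2.37
position: [0.541, -0.1566, 0.2399]
ee_rot: [-0.271, 3.129, 0.0]
force: [1.5, 0.5, -0.3]
width: 0.999
gripper_force: 0.0
```

```bash
python3 - <<'E'
from h import *
import cv2
im=get_image("wrist");cam=K("wrist");print(observe()["position"],observe()["clock"])
im=im[:,:,::-1].copy();cv2.imwrite("pics/w1raw.png",im)
np.savez("w1.npz",f=cam[0],cx=cam[1],cy=cam[2],T=cam[3])
L=np.array([[120,-40,12],[120,90,12],[-100,90,12],[-100,-40,12],[-56,-34,116],[-56,66,124],[42,-22,48],[42,22,48],[62,-22,48],[62,22,48]])/1e3
U=proj(place(M,L),cam);print(U.round(1).tolist())
for u in U: cv2.drawMarker(im,tuple(int(round(v)) for v in u),(0,255,0),0,9,1)
cv2.imwrite("pics/w1.png",im)
E
```

```text
[ 0.54277072 -0.16565333  0.24025005] 2.4167
[[405.3, 251.5], [414.0, 132.3], [200.6, 134.1], [212.8, 252.6], [229.2, 286.4], [215.8, 170.2], [338.7, 247.1], [339.3, 205.2], [358.2, 247.0], [359.4, 205.1]]
```

View pics/w1.png

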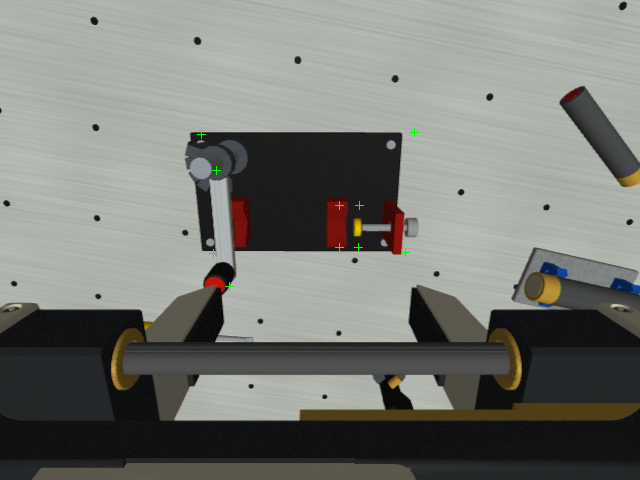

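The wrist view shows the mount about 12 px off my markers, because the arm was still moving when the picture was taken. The features are plate corners (191,134), (402,133), (397,250), (203,251), knob dot (215,284) and post top (200,168). I'll retake it settled and refit.

```bash
python3 - <<'E'
from h import *
import cv2
get_image("wrist");s=observe();cam=K("wrist");im=get_image("wrist");print(s["position"],observe()["position"])
cv2.imwrite("pics/w2raw.png",im[:,:,::-1])
old=cv2.imread("pics/w1raw.png",0);new=cv2.cvtColor(im,cv2.COLOR_RGB2GRAY)
p0=np.float32([[191,134],[402,133],[397,250],[203,251],[215,284],[200,168]])
p,st,e=cv2.calcOpticalFlowPyrLK(old,new,p0[:,None],None,winSize=(25,25));p=p[:,0]
c=np.float32(p[:4])[:,None].copy();cv2.cornerSubPix(new,c,(4,4),(-1,-1),(3,30,.01));print(p.round(1).tolist(),c[:,0].round(1).tolist())
p[:4]=c[:,0]
hsv=cv2.cvtColor(im,cv2.COLOR_RGB2HSV)
m=((hsv[...,0]<5)|(hsv[...,0]>175))&(hsv[...,1]>180)&(hsv[...,2]>160)
n,l,st,ce=cv2.connectedComponentsWithStats(m.astype(np.uint8))
for i in range(1,n):
  if st[i,4]>60: print("red",st[i],ce[i].round(1))
i=min(range(1,n),key=lambda i:np.linalg.norm(ce[i]-p[4])); p[4]=ce[i]
L=np.array([[-100,90,12],[120,90,12],[120,-40,12],[-100,-40,12],[-56,-34,116],[-56,66,124]])/1e3
r=least_squares(lambda q:(proj(place(q,L),cam)-p).ravel(),M,loss="soft_l1")
print(r.x.round(4),(proj(place(r.x,L),cam)-p).round(1).tolist())
print("knob",place(r.x,[-.056,-.034,.101]),"knob from dot alone",back(p[4:5],.116,cam),"post alone",back(p[5:],.124,cam),"post",place(r.x,[-.056,.066,.068]))
E
```

```text
[ 0.54138549 -0.16236038  0.23989522] [ 0.54063003 -0.15859548  0.23954534]
[[197.39999389648438, 135.60000610351562], [408.1000061035156, 132.6999969482422], [404.20001220703125, 250.0], [209.89999389648438, 252.3000030517578], [222.39999389648438, 285.70001220703125], [207.8000030517578, 169.6999969482422]] [[196.3000030517578, 133.89999389648438], [407.6000061035156, 132.1999969482422], [407.79998779296875, 254.0], [208.60000610351562, 251.60000610351562]]
red [214 278  18  18 200] [223.8 285.6]
[ 0.5573 -0.1852  1.7415] [[-0.6, -0.2], [1.7, -0.1], [-6.8, -2.6], [-0.3, 0.9], [-0.3, 0.6], [1.7, -0.1]]
knob [[ 0.60032998 -0.23460872  0.101     ]] knob from dot alone [[ 0.59971397 -0.23441149  0.116     ]] post alone [[ 0.50203255 -0.25282737  0.124     ]] post [[ 0.50178291 -0.25159328  0.068     ]]
```

```bash
sed -i 's/^M=.*/M=np.array([0.5577,-0.1848,1.7425])/' h.py; python3 - <<'E'
from h import *
print(observe()["position"])
go([.6005,-.234,.15],1.7425)
E
```

```text
[ 0.54063003 -0.15859548  0.23954534]
go [-0.0466, -0.0841, 0.0897] [-0.0019, -0.0003, -0.0053] rows 3.2
```

Request:
jog_arm(motion=[[[-0.047,-0.084,0.03,0,0,0,-1],[-0.047,-0.084,0.06,0,0,0,-1],[-0.047,-0.084,0.08,0,0,0,-1],[-0.047,-0.084,0.09,0,0,0,-1],[-0.047,-0.084,0.09,0,0,0,-1],[-0.047,-0.084,0.09,0,0,0,-1]]])

```text
clock: 3.02
position: [0.6005, -0.2278, 0.1492]
ee_rot: [0.271, -3.128, -0.002]
force: [0.9, 0.1, -0.1]
width: 0.997
gripper_force: 0.0
```

```bash
python3 - <<'E'
from h import *
import cv2
for i in range(2): get_image("wrist")
cam=K("wrist");im=get_image("wrist");s=observe();print(s["position"],s["clock"])
hsv=cv2.cvtColor(im,cv2.COLOR_RGB2HSV)
m=((hsv[...,0]<5)|(hsv[...,0]>175))&(hsv[...,1]>180)&(hsv[...,2]>160)
n,l,st,ce=cv2.connectedComponentsWithStats(m.astype(np.uint8))
for i in range(1,n):
  if st[i,4]>60: print("red",st[i],ce[i].round(1),back(ce[i],.116,cam))
go([.6005,-.234,.083],1.7425)
E
```

```text
[ 0.60186473 -0.22836633  0.15179294] 3.1667
red [555 175  12  14 115] [560.2 180.3] [[ 0.52292513 -0.10949074  0.116     ]]
red [548 201  13  16 138] [554.2 208.6] [[ 0.53822622 -0.10681699  0.116     ]]
red [291 262  30  27 613] [305.5 275. ] [[ 0.60083794 -0.23518464  0.116     ]]
go [0.0025, -0.0053, 0.0688] [-0.0004, 0.0028, 0.0018] rows 1.7
```

Request:
jog_arm(motion=[[[0.001,-0.006,0.02,0,0,0,-1],[0.001,-0.006,0.04,0,0,0,-1],[0.001,-0.006,0.06,0,0,0,-1],[0.001,-0.006,0.069,0,0,0,-1],[0.001,-0.006,0.069,0,0,0,-1],[0.001,-0.006,0.069,0,0,0,0.2],[0.001,-0.006,0.069,0,0,0,1],[0.001,-0.006,0.069,0,0,0,1],[0.001,-0.006,0.069,0,0,0,1],[0.001,-0.006,0.069,0,0,0,1]]], force=30)

```text
clock: 4.0
position: [0.6015, -0.2356, 0.0815]
ee_rot: [-0.27, 3.129, -0.001]
force: [0.3, 0.2, 0.6]
width: 0.686
gripper_force: 0.0
```

Request:
jog_arm(motion=[[[0,0,0,0,0,0,1],[0,0,0,0,0,0,1],[0,0,0,0,0,0,1]]])

```text
clock: 4.25
position: [0.6011, -0.2354, 0.0807]
ee_rot: [-0.27, 3.13, 0.0]
force: [0.1, -0.2, 0.2]
width: 0.468
gripper_force: 0.0
```

Request:
jog_arm(motion=[[[0,0,0,0,0,0,1],[0,0,0,0,0,0,1],[0,0,0,0,0,0,1],[0,0,0,0,0,0,1],[0,0,0,0,0,0,1]]])

```text
clock: 4.67
position: [0.601, -0.2354, 0.0807]
ee_rot: [0.27, -3.13, -0.0]
force: [0.2, -0.4, 1.0]
width: 0.231
gripper_force: 30.0
```

Request:
jog_arm(motion=[[[0,0,-0.005,0,0,0,1],[0,0,-0.01,0,0,0,1],[0,0,-0.015,0,0,0,1],[0,0,-0.02,0,0,0,1],[0,0,-0.025,0,0,0,1],[0,0,-0.028,0,0,0,1],[0,0,-0.028,0,0,0,1],[0,0,-0.028,0,0,0,1]]])

```text
clock: 5.33
position: [0.6003, -0.2354, 0.1086]
ee_rot: [0.269, -3.129, -0.001]
force: [-3.6, 0.2, -9.4]
width: 0.231
gripper_force: 30.0
```

```bash
cat >> h.py <<'E'
def arc(angs,dz=0.0,pivot=None):
    """rows for swinging the held knob by angs (clockwise) about the post, in tool axes of the present pose"""
    s=observe();R0=R.from_rotvec(s["ee_rot"]);c=np.r_[place(M,[-.056,.066,0])[0][:2] if pivot is None else pivot,0]
    for a in angs:
        Q=R.from_rotvec([0,0,-a]);p=c+Q.apply(s["position"]-c);p[2]+=dz
        print((R0.inv().apply(p-s["position"])).round(4).tolist(),(R0.inv()*Q*R0).as_rotvec().round(3).tolist())
E
python3 - <<'E'
from h import *
s=observe();print(s["position"],s["force"],np.linalg.norm(s["position"][:2]-place(M,[-.056,.066,0])[0][:2]))
arc(np.linspace(0,1.6,17)[1:])
E
```

```text
[ 0.60031379 -0.23542126  0.10856555] [-3.6365789   0.24036824 -9.41484988] 0.099344694711274
[0.0006, -0.0099, -0.0] [-0.0, -0.0, 0.1]
[0.0022, -0.0197, -0.0] [-0.0, -0.0, 0.2]
[0.0048, -0.0293, -0.0] [-0.0, -0.0, 0.3]
[0.0083, -0.0386, -0.0] [-0.0, -0.0, 0.4]
[0.0127, -0.0475, -0.0] [-0.001, -0.0, 0.5]
[0.018, -0.0559, -0.0] [-0.001, -0.0, 0.6]
[0.0241, -0.0637, -0.0] [-0.001, -0.0, 0.7]
[0.031, -0.0709, -0.0] [-0.001, -0.0, 0.8]
[0.0385, -0.0774, 0.0] [-0.001, -0.0, 0.9]
[0.0466, -0.0831, 0.0] [-0.001, -0.0, 1.0]
[0.0553, -0.0879, 0.0] [-0.001, -0.001, 1.1]
[0.0644, -0.0918, 0.0] [-0.001, -0.001, 1.2]
[0.0739, -0.0949, 0.0] [-0.001, -0.001, 1.3]
[0.0836, -0.0969, 0.0] [-0.002, -0.001, 1.4]
[0.0935, -0.098, 0.0001] [-0.002, -0.001, 1.5]
[0.1034, -0.0981, 0.0001] [-0.002, -0.001, 1.6]
```

Request:
jog_arm(motion=[[[0.001,-0.01,0,0,0,0.1,1],[0.002,-0.02,0,0,0,0.2,1],[0.005,-0.029,0,0,0,0.3,1],[0.008,-0.039,0,0,0,0.4,1],[0.013,-0.0475,0,0,0,0.5,1],[0.018,-0.056,0,0,0,0.6,1],[0.024,-0.064,0,0,0,0.7,1],[0.031,-0.071,0,0,0,0.8,1],[0.031,-0.071,0,0,0,0.8,1],[0.031,-0.071,0,0,0,0.8,1]]])

```text
clock: 6.17
position: [0.5823, -0.3099, 0.1081]
ee_rot: [-0.967, -2.987, -0.001]
force: [-4.0, 2.7, -9.8]
width: 0.233
gripper_force: 30.0
```

```bash
python3 - <<'E'
from h import *
s=observe();print(s["position"],s["force"],np.linalg.norm(s["position"][:2]-place(M,[-.056,.066,0])[0][:2]))
arc([.1,.2,.3,.4,.5,.6,.7,.78])
E
```

```text
[ 0.58229277 -0.30991197  0.10810832] [-4.03226197  2.69697366 -9.78025159] 0.09924454136950255
[0.0006, -0.0099, -0.0] [-0.0, -0.0, 0.1]
[0.0021, -0.0197, -0.0] [-0.0, -0.0, 0.2]
[0.0046, -0.0293, 0.0] [-0.001, -0.0, 0.3]
[0.0081, -0.0386, 0.0] [-0.001, -0.0, 0.4]
[0.0124, -0.0475, 0.0] [-0.001, -0.0, 0.5]
[0.0177, -0.0559, 0.0] [-0.001, -0.0, 0.6]
[0.0237, -0.0638, 0.0] [-0.001, -0.0, 0.7]
[0.0291, -0.0696, 0.0] [-0.001, -0.0, 0.78]
```

Request:
jog_arm(motion=[[[0.001,-0.01,0,0,0,0.1,1],[0.002,-0.02,0,0,0,0.2,1],[0.005,-0.029,0,0,0,0.3,1],[0.008,-0.039,0,0,0,0.4,1],[0.013,-0.0475,0,0,0,0.5,1],[0.018,-0.056,0,0,0,0.6,1],[0.024,-0.064,0,0,0,0.7,1],[0.0285,-0.069,0,0,0,0.77,1],[0.0285,-0.069,0.003,0,0,0.77,1],[0.0285,-0.069,0.006,0,0,0.77,1]]])

```text
clock: 7.0
position: [0.5204, -0.3483, 0.1027]
ee_rot: [2.016, 2.409, 0.003]
force: [-0.8, 3.8, -8.2]
width: 0.231
gripper_force: 30.0
```

Request:
jog_arm(motion=[[[0,0,0.0015,0,0,0,1],[0,0,0.003,0,0,0,1],[0,0,0.003,0,0,0,1]]])

```text
clock: 7.25
position: [0.5205, -0.3492, 0.1007]
ee_rot: [2.017, 2.407, 0.003]
force: [-2.0, 7.2, 5.2]
width: 0.23
gripper_force: 30.0
```

Request:
jog_arm(motion=[[[0,0,-0.001,0,0,0,1],[0,0,-0.001,0,0,0,-1],[0,0,-0.001,0,0,0,-1],[0,0,-0.001,0,0,0,-1],[0,0,-0.001,0,0,0,-1],[0,0,-0.02,0,0,0,-1],[0,0,-0.05,0,0,0,-1],[0,0,-0.09,0,0,0,-1],[0,0,-0.12,0,0,0,-1]]])

```text
clock: 8.0
position: [0.5191, -0.3509, 0.2225]
ee_rot: [2.021, 2.403, -0.001]
force: [1.5, -0.9, 0.2]
width: 0.762
gripper_force: 0.0
```

```bash
python3 - <<'E'
from h import *
s=observe();print(s["position"],s["force"],s["width"])
go([.575,.10,.24],-.053)
E
```

```text
[ 0.51914276 -0.35089457  0.22246686] [ 1.50255899 -0.8759615   0.18509304] 0.7617084553008987
go [0.4346, 0.1323, -0.0183] [0.001, 0.0019, 0.2252] rows 10.9
```

Request:
jog_arm(motion=[[[0.39,0.132,-0.018,0,0,0.225,-1],[0.39,0.132,-0.018,0,0,0.225,-1],[0.39,0.132,-0.018,0,0,0.225,-1],[0.39,0.132,-0.018,0,0,0.225,-1],[0.39,0.132,-0.018,0,0,0.225,-1],[0.39,0.132,-0.018,0,0,0.225,-1],[0.39,0.132,-0.018,0,0,0.225,-1],[0.39,0.132,-0.018,0,0,0.225,-1],[0.39,0.132,-0.018,0,0,0.225,-1],[0.39,0.132,-0.018,0,0,0.225,-1]]])

```text
clock: 8.83
position: [0.5826, 0.06, 0.2382]
ee_rot: [2.276, 2.164, 0.002]
force: [0.0, -0.6, -0.9]
width: 1.003
gripper_force: 0.0
```

Request:
jog_arm(motion=[[[0,0,0,0,0,0,-1],[0,0,0,0,0,0,-1],[0,0,0,0,0,0,-1],[0,0,0,0,0,0,-1]]])

```text
clock: 9.17
position: [0.582, 0.0553, 0.2381]
ee_rot: [2.28, 2.16, 0.0]
force: [-1.1, -0.1, -0.4]
width: 1.002
gripper_force: 0.0
```

```bash
python3 - <<'E'
from h import *
import cv2
get_image("wrist");cam=K("wrist");p0=observe()["position"];im=get_image("wrist");s=observe();print(p0,s["position"],s["clock"])
cv2.imwrite("pics/w3.png",im[:,:,::-1])
for d in silhouettes("barrel","wrist"):
  m=d["mask"].astype(np.uint8);r=cv2.minAreaRect(cv2.findNonZero(m));b=cv2.boxPoints(r)
  P=back(b,.04,cam);print(round(float(d["p"]),2),np.round(d["pixel"]),b.round(0).tolist(),P[:,:2].round(4).tolist(),P.mean(0).round(4))
E
```

```text
[0.58202512 0.05521042 0.23809553] [0.58198991 0.0553479  0.23804489] 9.2667
0.92 [313.  86.] [[294.0, 0.0], [330.0, -1.0], [333.0, 178.0], [297.0, 178.0]] [[0.5719, 0.2411], [0.6034, 0.2398], [0.5996, 0.088], [0.5634, 0.0894]] [0.5846 0.1646 0.04  ]
0.67 [156. 144.] [[120.0, 195.0], [169.0, 90.0], [192.0, 102.0], [144.0, 206.0]] [[0.3853, 0.0825], [0.4519, 0.1761], [0.4723, 0.1654], [0.407, 0.0699]] [0.4291 0.1234 0.04  ]
```

View pics/w3.png

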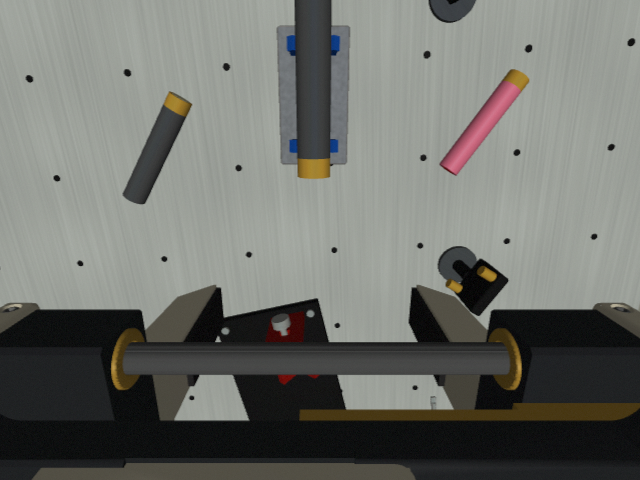

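The view shows the barrel on the rest with its brass front edge at row 178 and its axis at column 314. The next check is bystander clearance at the grasp.

```bash
python3 - <<'E'
from h import *
c=K("top");get_image("top")
for n,z in(("mirror",.05),("lens",.05)):
  for d in silhouettes(n,"top"):
    ys,xs=np.nonzero(d["mask"]);print(n,round(float(d["p"]),2),np.round(d["pixel"]),back([[xs.min(),ys.max()],[xs.max(),ys.max()],[xs.mean(),ys.mean()]],z,c)[:,:2].round(3).tolist())
print("disc foot",back([[207,181],[336,170]],0.005,c)[:,:2])
go([.586,.196,.12],-.049)
E
```

```text
mirror 0.96 [332. 162.] [[0.709, 0.003], [0.708, -0.044], [0.738, -0.021]]
disc foot [[ 0.71914927  0.25253202]
 [ 0.74005068 -0.02560259]]
go [0.1397, -0.0035, 0.1179] [0.0002, -0.0002, -0.0044] rows 4.4
```

Request:
jog_arm(motion=[[[0.04,-0.0035,0.02,0,0,-0.004,-1],[0.08,-0.0035,0.05,0,0,-0.004,-1],[0.12,-0.0035,0.08,0,0,-0.004,-1],[0.14,-0.0035,0.11,0,0,-0.004,-1],[0.14,-0.0035,0.118,0,0,-0.004,-1],[0.14,-0.0035,0.118,0,0,-0.004,-1],[0.14,-0.0035,0.118,0,0,-0.004,-1]]])

```text
clock: 10.05
position: [0.5854, 0.1964, 0.1194]
ee_rot: [2.274, 2.167, -0.003]
force: [0.8, -0.6, 0.2]
width: 1.0
gripper_force: 0.0
```

```bash
python3 - <<'E'
from h import *
s=observe();print(s["position"],s["clock"])
go([.5862,.196,.025],-.049)
E
```

```text
[0.58544099 0.19638736 0.1193975 ] 10.05
go [-0.0002, 0.0009, 0.0944] [-0.0012, 0.0017, 0.0012] rows 2.3
```

Request:
jog_arm(motion=[[[0,0.001,0.03,0,0,0,-1],[0,0.001,0.06,0,0,0,-1],[0,0.001,0.085,0,0,0,-1],[0,0.001,0.094,0,0,0,-0.5],[0,0.001,0.094,0,0,0,1],[0,0.001,0.094,0,0,0,1],[0,0.001,0.094,0,0,0,1],[0,0.001,0.094,0,0,0,1],[0,0.001,0.094,0,0,0,1],[0,0.001,0.094,0,0,0,1]]], force=25)

```text
clock: 10.88
position: [0.5873, 0.1973, 0.0267]
ee_rot: [2.274, 2.167, 0.002]
force: [0.0, 0.6, -0.3]
width: 0.545
gripper_force: 0.0
```

Request:
jog_arm(motion=[[[0,0,0,0,0,0,1],[0,0,0,0,0,0,1],[0,0,0,0,0,0,1],[0,0,0,0,0,0,1]]])

```text
clock: 11.22
position: [0.5874, 0.1972, 0.0263]
ee_rot: [2.274, 2.167, 0.002]
force: [-0.2, 0.3, 5.3]
width: 0.468
gripper_force: 25.0
```

The opening is 43 mm, so the pads closed on the blue saddle and not the barrel. The barrel sits about 14 mm rearward on the rest. I'll open, shift towards the front, and tilt the hand so its body will later clear the post.

Request:
jog_arm(motion=[[[0,0,0,0,0,0,-1],[0,0,0,0,0,0,-1],[0,0,0,0,0,0,-1],[0,0,0,0,0,0,-1],[-0.007,0,0,0,-0.1,0,-1],[-0.014,0,0,0,-0.2,0,-0.4],[-0.022,0,-0.001,0,-0.3,0,-0.4],[-0.022,0,-0.001,0,-0.3,0,1],[-0.022,0,-0.001,0,-0.3,0,1],[-0.022,0,-0.001,0,-0.3,0,1]]], force=25)

```text
clock: 12.05
position: [0.5857, 0.1743, 0.0267]
ee_rot: [2.114, 2.013, -0.317]
force: [-0.3, 0.2, -0.5]
width: 0.532
gripper_force: 0.0
```

Request:
jog_arm(motion=[[[0,0,0,0,0,0,1],[0,0,0,0,0,0,1],[0,0,0,0,0,0,1],[0,0,0,0,0,0,1],[0,0,0,0,0,0,1],[0,0,0,0,0,0,1]]])

```text
clock: 12.55
position: [0.5861, 0.1741, 0.0274]
ee_rot: [2.113, 2.011, -0.319]
force: [1.0, -3.7, 4.8]
width: 0.338
gripper_force: 25.0
```

```bash
cat >> h.py <<'E'
def rel(pos,R1):
    s=observe();R0=R.from_rotvec(s["ee_rot"]);d=R0.inv().apply(np.array(pos)-s["position"]);w=(R0.inv()*R1).as_rotvec()
    print("rel",d.round(4).tolist(),w.round(4).tolist(),"rows",round(max(np.linalg.norm(d)/.0417,np.linalg.norm(w)/.125),1))
def held(bx,z,M=M,by=0.):
    """move so that the held barrel's middle is at mount (bx,by), height z, parallel to the V"""
    g=np.load("grip.npz");Rg=R.from_rotvec(g["rot"]);Q=R.from_rotvec([0,0,M[2]-float(g["yaw"])])
    rel(place(M,[bx,by,z])[0]+Q.apply(g["tcp"]-g["mid"]),Q*Rg)
E
python3 - <<'E'
from h import *
s=observe();Rg=R.from_rotvec(s["ee_rot"]);y=Rg.apply([0,1,0]);print("tooly",y.round(3),"tilt",Rg.apply([0,0,1]).round(3))
yaw=np.arctan2(y[1],y[0])+np.pi/2
G=s["position"]-.0188*Rg.apply([0,0,1]);ax=np.array([np.cos(yaw),np.sin(yaw),0])
mid=G+ax*(.171-G[1])/ax[1];mid[2]=.040
print("yaw",yaw,"G",G,"mid",mid)
np.savez("grip.npz",tcp=s["position"],rot=s["ee_rot"],mid=mid,yaw=yaw)
rel(s["position"]+[0,0,.06],Rg);rel(s["position"]+[0,0,.12],Rg)
E
```

```text
tooly [ 0.999 -0.049  0.001] tilt [-0.014 -0.295 -0.955]
yaw 1.5215889637616362 G [0.58636901 0.17962192 0.04531435] mid [0.5859444 0.171     0.04     ]
rel [-0.0177, 0.0, -0.0573] [0.0, 0.0, 0.0] rows 1.4
rel [-0.0355, 0.0001, -0.1146] [0.0, 0.0, 0.0] rows 2.9
```

Request:
jog_arm(motion=[[[-0.003,0,-0.01,0,0,0,1],[-0.009,0,-0.029,0,0,0,1],[-0.018,0,-0.058,0,0,0,1],[-0.027,0,-0.086,0,0,0,1],[-0.0355,0,-0.115,0,0,0,1],[-0.0355,0,-0.115,0,0,0,1],[-0.0355,0,-0.115,0,0,0,1]]])

```text
clock: 13.13
position: [0.5864, 0.176, 0.1486]
ee_rot: [2.112, 2.014, -0.314]
force: [0.2, -0.3, -2.6]
width: 0.34
gripper_force: 25.0
```

```bash
python3 - <<'E'
from h import *
s=observe();print(s["position"],s["force"],s["width"])
held(-.02,.16)
E
```

```text
[0.5863605  0.17603683 0.14856   ] [ 0.18506814 -0.25263757 -2.60222556] 0.3401919298547628
rel [-0.3613, -0.0079, 0.112] [-0.0633, -0.0024, -0.2097] rows 9.1
```

Request:
jog_arm(motion=[[[-0.036,-0.001,0.011,-0.006,0,-0.021,1],[-0.072,-0.002,0.022,-0.013,0,-0.042,1],[-0.108,-0.003,0.034,-0.019,0,-0.063,1],[-0.144,-0.003,0.045,-0.025,0,-0.084,1],[-0.18,-0.004,0.056,-0.032,0,-0.105,1],[-0.216,-0.005,0.067,-0.038,0,-0.126,1],[-0.252,-0.006,0.078,-0.044,0,-0.147,1],[-0.288,-0.006,0.09,-0.05,0,-0.168,1],[-0.324,-0.007,0.101,-0.057,0,-0.189,1],[-0.345,-0.008,0.107,-0.063,0,-0.21,1]]])

```text
clock: 13.97
position: [0.5581, -0.1889, 0.146]
ee_rot: [1.87, 2.217, -0.287]
force: [0.0, -1.2, -2.0]
width: 0.343
gripper_force: 25.0
```

Request:
jog_arm(motion=[[[-0.008,0,0.0025,0,0,0,1],[-0.016,0,0.005,0,0,0,1],[-0.016,0,0.005,0,0,0,1],[-0.016,0,0.005,0,0,0,1]]])

```text
clock: 14.3
position: [0.5635, -0.2004, 0.1459]
ee_rot: [1.867, 2.221, -0.284]
force: [-0.2, 0.3, -2.9]
width: 0.34
gripper_force: 25.0
```

```bash
python3 - <<'E'
from h import *
import cv2
get_image("wrist");s=observe();print(s["position"],s["force"],s["width"],s["clock"])
held(-.02,.16);held(-.02,.08);held(-.02,.056)
a=get_image("top");b=get_image("scene")
A=cv2.resize(a[180:320,340:500],None,fx=4,fy=4,interpolation=cv2.INTER_CUBIC)
cam=K("top");sc=K("scene")
B=cv2.resize(b[200:380,180:340],None,fx=3.1,fy=3.1,interpolation=cv2.INTER_CUBIC)
h=min(A.shape[0],B.shape[0]);cv2.imwrite("pics/p1.png",cv2.resize(np.hstack([A[:h],B[:h]]),(790,390))[:,:,::-1])
E
```

```text
[ 0.5636258  -0.19995307  0.14593377] [-0.07282333  0.99570357 -1.7687464 ] 0.3417994689473609 14.35
rel [-0.0014, -0.0032, -0.0011] [-0.0032, -0.0013, 0.0024] rows 0.1
rel [0.0222, -0.003, 0.0754] [-0.0032, -0.0013, 0.0024] rows 1.9
rel [0.0293, -0.0029, 0.0983] [-0.0032, -0.0013, 0.0024] rows 2.5
```

View pics/p1.png

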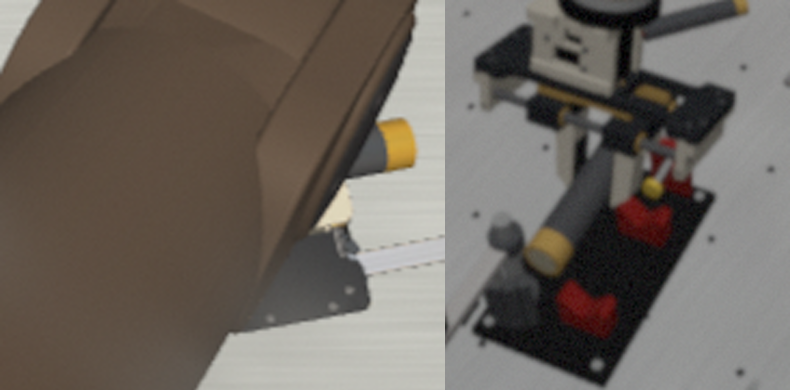

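The composite shows the barrel held about level over the V, with the brass front towards the post end and the rear towards the yellow pad. I'll lower it, then check the front end numerically.

Request:
jog_arm(motion=[[[0.005,-0.003,0.02,-0.003,0,0.002,1],[0.011,-0.003,0.04,-0.003,0,0.002,1],[0.017,-0.003,0.06,-0.003,0,0.002,1],[0.022,-0.003,0.075,-0.003,0,0.002,1],[0.026,-0.003,0.088,-0.003,0,0.002,1],[0.028,-0.003,0.094,-0.003,0,0.002,1],[0.028,-0.003,0.094,-0.003,0,0.002,1],[0.028,-0.003,0.094,-0.003,0,0.002,1]]])

```text
clock: 15.12
position: [0.5606, -0.2029, 0.0489]
ee_rot: [1.867, 2.217, -0.281]
force: [0.5, -0.6, -2.5]
width: 0.343
gripper_force: 25.0
```

```bash
cat > br.py <<'E'
from h import *
import cv2
def brass(cam):
    im=get_image(cam);h=cv2.cvtColor(im,cv2.COLOR_RGB2HSV);k=K(cam)
    m=((h[...,0]>12)&(h[...,0]<24)&(h[...,1]>130)&(h[...,2]>90)).astype(np.uint8)
    u=proj(place(M,[-.095,0,.055]),k)[0]
    n,l,st,ce=cv2.connectedComponentsWithStats(m);i=min([i for i in range(1,n) if st[i,4]>30],key=lambda i:np.linalg.norm(ce[i]-u))
    return st[i],ce[i],u,k
for c in("top","scene"):
    st,ce,u,k=brass(c);print(c,st.tolist(),ce.round(1),u.round(1))
E
python3 - <<'E'
from h import *
s=observe();print(s["position"],s["force"],s["width"],s["clock"]);held(-.02,.058);held(-.02,.052)
import br
# axis endpoints expected for middle at -.02, z from TCP
g=np.load("grip.npz")
for z in (.056,.060): print(z,[proj(place(M,[[-.1,-.016,z],[-.1,.016,z],[-.1,0,z+.016],[-.08,-.016,z],[-.08,.016,z]]),K(c)).round(1).tolist() for c in("top","scene")])
E
```

```text
[ 0.56058232 -0.20288521  0.0488639 ] [ 0.50065878 -0.64701693 -2.52181196] 0.34274238604364016 15.1167
rel [0.0024, 0.0003, 0.0029] [0.0004, -0.0003, -0.0009] rows 0.1
rel [0.0041, 0.0002, 0.0087] [0.0004, -0.0003, -0.0009] rows 0.2
top [461, 233, 11, 17, 131] [466.6 241.3] [465.7 241.3]
scene [223, 340, 19, 15, 146] [232.8 346.4] [232.  353.6]
0.056 [[[466.4, 232.9], [470.2, 248.6], [471.0, 239.5], [456.6, 234.7], [460.3, 250.5]], [[238.5, 358.8], [222.6, 352.4], [229.4, 350.5], [244.2, 349.8], [228.5, 343.5]]]
0.06 [[[467.1, 232.6], [470.9, 248.4], [471.7, 239.2], [457.2, 234.4], [461.0, 250.2]], [[238.2, 357.6], [222.3, 351.1], [229.1, 349.3], [244.0, 348.5], [228.2, 342.3]]]
```

Request:
jog_arm(motion=[[[0.001,0,0.002,0,0,0,1],[0.002,0,0.004,0,0,0,1],[0.003,0,0.006,0,0,0,1],[0.003,0,0.0065,0,0,0,1],[0.003,0,0.0065,0,0,0,1],[0.003,0,0.0065,0,0,0,1]]])

```text
clock: 15.72
position: [0.5601, -0.2024, 0.0416]
ee_rot: [1.868, 2.216, -0.28]
force: [-0.6, -0.1, -2.0]
width: 0.342
gripper_force: 25.0
```

Request:
jog_arm(motion=[[[0.0002,0,0.0005,0,0,0,1],[0.0003,0,0.001,0,0,0,1],[0.0003,0,0.001,0,0,0,1]]])

```text
clock: 15.97
position: [0.5606, -0.2025, 0.0407]
ee_rot: [1.867, 2.215, -0.28]
force: [1.3, -0.4, -1.5]
width: 0.341
gripper_force: 25.0
```

Request:
jog_arm(motion=[[[0.0002,0,0.0005,0,0,0,1],[0.0003,0,0.001,0,0,0,1],[0.0003,0,0.001,0,0,0,1],[0.0003,0,0.001,0,0,0,1]]])

```text
clock: 16.3
position: [0.5613, -0.2025, 0.04]
ee_rot: [1.867, 2.215, -0.279]
force: [4.2, -0.2, 0.4]
width: 0.338
gripper_force: 25.0
```

Request:
jog_arm(motion=[[[0.0002,0,0.0005,0,0,0,1],[0.0003,0,0.001,0,0,0,1],[0.0003,0,0.001,0,0,0,1],[0.0003,0,0.001,0,0,0,1]]])

```text
clock: 16.63
position: [0.5619, -0.2026, 0.0393]
ee_rot: [1.866, 2.214, -0.278]
force: [5.8, 0.2, 5.9]
width: 0.342
gripper_force: 25.0
```

Request:
jog_arm(motion=[[[0,0.001,0,0,0,0,1],[0,0.002,0,0,0,0,1],[0,0.002,0,0,0,0,1],[0,0.002,0,0,0,0,1]]])

```text
clock: 16.97
position: [0.562, -0.2026, 0.0393]
ee_rot: [1.868, 2.215, -0.28]
force: [-2.2, 2.0, 13.4]
width: 0.339
gripper_force: 25.0
```

```bash
python3 - <<'E'
from h import *
s=observe();print(s["force"],s["ft_torque"],s["position"]);held(-.02,.052)
E
```

```text
[-2.19577539  1.98446948 13.43572434] [-0.00440549  0.19414616  0.07701092] [ 0.56202094 -0.20257053  0.03925818]
rel [0.0012, -0.0012, -0.0005] [0.0005, -0.0002, -0.0023] rows 0.0
```

Request:
jog_arm(motion=[[[-0.0002,-0.0003,-0.0006,0,0,0,1],[-0.0003,-0.0005,-0.0011,0,0,0,1],[-0.0003,-0.0005,-0.0011,0,0,0,1],[-0.0003,-0.0005,-0.0011,0,0,0,1]]])

```text
clock: 17.3
position: [0.5617, -0.2022, 0.0396]
ee_rot: [1.868, 2.216, -0.28]
force: [3.5, 0.7, 1.8]
width: 0.343
gripper_force: 25.0
```

```bash
cat > fx.py <<'E'
from h import *
s=observe();u=np.array([np.cos(M[2]),np.sin(M[2]),0]);v=np.array([-u[1],u[0],0]);R0=R.from_rotvec(s["ee_rot"])
b=s["position"]-np.r_[M[:2],0]
print("t",s["clock"],"F along,across,up",(s["force"]@u).round(2),(s["force"]@v).round(2),s["force"][2].round(2),"mount xyz",(b@u).round(5),(b@v).round(5),b[2].round(5),"w",s["width"],"u in tool",R0.inv().apply(u).round(4),"up in tool",R0.inv().apply([0,0,1]).round(3))
E
python3 fx.py
```

```text
t 17.3 F along,across,up 0.13 -3.56 1.83 mount xyz -0.0178 -0.00092 0.03959 w 0.34318558897945517 u in tool [ 0.9554 -0.0016 -0.2954] up in tool [-0.295  0.002 -0.955]
```

Request:
jog_arm(motion=[[[0.001,0.0004,-0.0005,0,0,0,1],[0.002,0.0004,-0.0008,0,0,0,1],[0.003,0.0004,-0.0011,0,0,0,1],[0.0035,0.0004,-0.0012,0,0,0,1],[0.0035,0.0004,-0.0012,0,0,0,1],[0.0035,0.0004,-0.0012,0,0,0,1]]])

```text
clock: 17.8
position: [0.5611, -0.1981, 0.0395]
ee_rot: [1.868, 2.217, -0.281]
force: [1.1, -0.6, 0.8]
width: 0.341
gripper_force: 25.0
```

```bash
python3 fx.py
```

```text
t 17.8 F along,across,up -0.82 -0.97 0.84 mount xyz -0.01369 -0.00105 0.03949 w 0.34105379507990574 u in tool [ 0.9555 -0.0015 -0.2948] up in tool [-0.295  0.001 -0.956]
```

Request:
jog_arm(motion=[[[0.0005,0,-0.0001,0,0,0,1],[0.001,0,-0.0003,0,0,0,1],[0.0015,0,-0.0004,0,0,0,1],[0.0019,0,-0.0006,0,0,0,1],[0.0019,0,-0.0006,0,0,0,1]]])

```text
clock: 18.22
position: [0.5608, -0.1962, 0.0396]
ee_rot: [1.868, 2.216, -0.281]
force: [1.0, 0.4, -1.3]
width: 0.34
gripper_force: 25.0
```

```bash
python3 fx.py
```

```text
t 18.2167 F along,across,up 0.23 -1.02 -1.25 mount xyz -0.01179 -0.00106 0.03956 w 0.3399271786551301 u in tool [ 0.9555 -0.0016 -0.295 ] up in tool [-0.295  0.001 -0.956]
```

Request:
jog_arm(motion=[[[0.0005,0,-0.0001,0,0,0,1],[0.001,0,-0.0003,0,0,0,1],[0.001,0,-0.0003,0,0,0,1],[0.001,0,-0.0003,0,0,0,1]]])

```text
clock: 18.55
position: [0.5606, -0.1953, 0.0396]
ee_rot: [1.868, 2.216, -0.281]
force: [0.2, -0.2, -1.2]
width: 0.344
gripper_force: 25.0
```

```bash
python3 fx.py
```

```text
t 18.55 F along,across,up -0.26 -0.11 -1.15 mount xyz -0.01082 -0.00105 0.03957 w 0.34385370976207225 u in tool [ 0.9555 -0.0017 -0.295 ] up in tool [-0.295  0.001 -0.955]
```

Request:
jog_arm(motion=[[[0.0005,0,-0.0001,0,0,0,1],[0.001,0,-0.0003,0,0,0,1],[0.001,0,-0.0003,0,0,0,1]]])

```text
clock: 18.8
position: [0.5605, -0.1942, 0.0396]
ee_rot: [1.868, 2.216, -0.281]
force: [-0.8, 1.0, -1.8]
width: 0.339
gripper_force: 25.0
```

```bash
python3 fx.py
```

```text
t 18.8 F along,across,up 1.15 0.58 -1.75 mount xyz -0.00977 -0.00112 0.03958 w 0.33867514988564895 u in tool [ 0.9555 -0.0017 -0.2951] up in tool [-0.295  0.001 -0.955]
```

Request:
jog_arm(motion=[[[0.0005,0,-0.0001,0,0,0,1],[0.001,0,-0.0003,0,0,0,1],[0.001,0,-0.0003,0,0,0,1]]])

```text
clock: 19.05
position: [0.5604, -0.1935, 0.0397]
ee_rot: [1.868, 2.216, -0.281]
force: [-0.1, -1.6, -3.0]
width: 0.339
gripper_force: 25.0
```

```bash
python3 fx.py
```

```text
t 19.05 F along,across,up -1.54 0.34 -2.98 mount xyz -0.00901 -0.00115 0.03969 w 0.3385433484846815 u in tool [ 0.9553 -0.0018 -0.2955] up in tool [-0.295  0.001 -0.955]
```

Request:
jog_arm(motion=[[[0.0005,0,-0.0001,0,0,0,1],[0.001,0,-0.0003,0,0,0,1],[0.001,0,-0.0003,0,0,0,1]]])

```text
clock: 19.3
position: [0.5603, -0.1927, 0.0398]
ee_rot: [1.868, 2.215, -0.281]
force: [-0.8, -2.8, -2.3]
width: 0.338
gripper_force: 25.0
```

```bash
python3 fx.py
```

```text
t 19.3 F along,across,up -2.61 1.28 -2.34 mount xyz -0.00826 -0.00121 0.03982 w 0.3380945102375691 u in tool [ 0.9552 -0.0019 -0.2959] up in tool [-0.296  0.002 -0.955]
```

Request:
jog_arm(motion=[[[0.0003,0,0.0002,0,0,0,1],[0.0006,-0.0002,0.0003,0,0,0,1],[0.0006,-0.0002,0.0003,0,0,0,1],[0.0006,-0.0002,0.0003,0,0,0,1]]])

```text
clock: 19.63
position: [0.5603, -0.1923, 0.0395]
ee_rot: [1.868, 2.215, -0.28]
force: [1.0, -4.0, 0.2]
width: 0.338
gripper_force: 25.0
```

```bash
python3 fx.py
```

```text
t 19.6333 F along,across,up -4.15 -0.31 0.15 mount xyz -0.00786 -0.00129 0.03951 w 0.3376719092837008 u in tool [ 0.9552 -0.0018 -0.2959] up in tool [-0.296  0.002 -0.955]
```

Request:
jog_arm(motion=[[[0,0,0,0,0,0,1]]])

```text
clock: 19.72
position: [0.5603, -0.1923, 0.0395]
ee_rot: [1.868, 2.215, -0.28]
force: [0.3, -3.7, -1.4]
width: 0.345
gripper_force: 25.0
```

```bash
python3 fx.py
```

```text
t 19.7167 F along,across,up -3.66 0.28 -1.36 mount xyz -0.00781 -0.00127 0.03949 w 0.3452895047869369 u in tool [ 0.9552 -0.0017 -0.2959] up in tool [-0.296  0.002 -0.955]
```

Request:
jog_arm(motion=[[[-0.0002,0,0.0002,0,0,0,1],[-0.0004,0,0.0003,0,0,0,1],[-0.0004,0,0.0003,0,0,0,1]]])

```text
clock: 19.97
position: [0.5603, -0.1924, 0.0394]
ee_rot: [1.868, 2.216, -0.28]
force: [-0.9, -3.1, 4.7]
width: 0.343
gripper_force: 25.0
```

```bash
cat > av.py <<'E'
from h import *
u=np.array([np.cos(M[2]),np.sin(M[2]),0]);v=np.array([-u[1],u[0],0]);F=[]
for i in range(6): get_image("scene");F.append(observe()["force"])
F=np.array(F);s=observe();b=s["position"]-np.r_[M[:2],0]
print("t",s["clock"].round(2),"F along,across,up",(F@u).mean().round(2),(F@v).mean().round(2),F[:,2].mean().round(2),"sd",(F@u).std().round(2),"xyz",(b@u).round(5),(b@v).round(5),b[2].round(5))
E
python3 av.py
```

```text
Traceback (most recent call last):
  File "av.py", line 5, in <module>
    print("t",s["clock"].round(2),"F along,across,up",(F@u).mean().round(2),(F@v).mean().round(2),F[:,2].mean().round(2),"sd",(F@u).std().round(2),"xyz",(b@u).round(5),(b@v).round(5),b[2].round(5))
              ^^^^^^^^^^^^^^^^
AttributeError: 'float' object has no attribute 'round'
```

Request:
jog_arm(motion=[[[-0.0003,0,-0.0001,0,0,0,1],[-0.0006,0,-0.0001,0,0,0,1],[-0.0006,0,-0.0001,0,0,0,1]]])

```text
clock: 20.52
position: [0.5603, -0.1927, 0.0393]
ee_rot: [1.868, 2.216, -0.28]
force: [-1.4, -1.4, 4.1]
width: 0.344
gripper_force: 25.0
```

```bash
sed -i 's/s\["clock"\].round(2)/s["clock"]/' av.py; python3 av.py
```

```text
t 20.8167 F along,across,up -0.54 1.04 4.73 sd 0.27 xyz -0.00826 -0.00121 0.03934
```

Request:
jog_arm(motion=[[[-0.0002,0,-0.0001,0,0,0,1],[-0.0004,0,-0.0002,0,0,0,1],[-0.0004,0,-0.0003,0,0,0,1]]])

```text
clock: 21.07
position: [0.5603, -0.1929, 0.0395]
ee_rot: [1.868, 2.216, -0.28]
force: [1.4, -1.9, -1.4]
width: 0.337
gripper_force: 25.0
```

```bash
python3 av.py
```

```text
t 21.3667 F along,across,up -2.32 -0.34 -2.28 sd 0.61 xyz -0.00859 -0.00109 0.03959
```

Request:
jog_arm(motion=[[[-0.0003,0,0.0001,0,0,0,1],[-0.0006,0,0.0001,0,0,0,1],[-0.0006,0,0.0002,0,0,0,1]]])

```text
clock: 21.62
position: [0.5603, -0.1936, 0.0396]
ee_rot: [1.868, 2.216, -0.28]
force: [0.1, -1.6, -0.6]
width: 0.343
gripper_force: 25.0
```

```bash
python3 av.py
```

```text
t 21.9167 F along,across,up -1.14 -0.58 -2.31 sd 0.37 xyz -0.00918 -0.00103 0.03963
```

Request:
jog_arm(motion=[[[-0.0002,0,0.0001,0,0,0,1],[-0.0002,0,0.0003,0,0,0,1],[-0.0002,0,0.0003,0,0,0,1]]])

```text
clock: 22.17
position: [0.5605, -0.1939, 0.0395]
ee_rot: [1.868, 2.216, -0.28]
force: [0.4, 0.4, -1.3]
width: 0.339
gripper_force: 25.0
```

```bash
python3 av.py
```

```text
t 22.4667 F along,across,up 0.39 -0.17 -1.62 sd 0.47 xyz -0.00949 -0.00115 0.03947
```

Request:
jog_arm(motion=[[[0.0002,0,0,0,0,0,1],[0.0003,0,0.0001,0,0,0,1],[0.0003,0,0.0001,0,0,0,1]]])

```text
clock: 22.72
position: [0.5605, -0.1939, 0.0394]
ee_rot: [1.868, 2.216, -0.28]
force: [0.1, -0.3, 0.1]
width: 0.344
gripper_force: 25.0
```

```bash
python3 av.py
```

```text
t 23.0167 F along,across,up -0.66 -0.02 0.6 sd 0.44 xyz -0.00949 -0.0012 0.03942
```

Request:
jog_arm(motion=[[[0.0002,0,-0.0001,0,0,0,1],[0.0004,0,-0.0001,0,0,0,1],[0.0004,0,-0.0001,0,0,0,1]]])

```text
clock: 23.27
position: [0.5604, -0.1937, 0.0394]
ee_rot: [1.868, 2.215, -0.28]
force: [0.9, -1.8, 0.4]
width: 0.339
gripper_force: 25.0
```

```bash
python3 av.py
```

```text
t 23.5667 F along,across,up -1.94 -0.22 0.44 sd 0.65 xyz -0.00913 -0.00119 0.03941
```

Request:
jog_arm(motion=[[[-0.0002,0,0.0001,0,0,0,1],[-0.0004,0,0.0001,0,0,0,1],[-0.0004,0,0.0001,0,0,0,1]]])

```text
clock: 23.82
position: [0.5605, -0.1936, 0.0394]
ee_rot: [1.868, 2.216, -0.28]
force: [-0.8, 1.2, 4.2]
width: 0.343
gripper_force: 25.0
```

```bash
python3 av.py
```

```text
t 24.1167 F along,across,up 1.15 0.66 4.43 sd 0.55 xyz -0.00921 -0.00118 0.03934
```

Request:
jog_arm(motion=[[[0.0001,0,-0.0001,0,0,0,1],[0.0001,0,-0.0002,0,0,0,1],[0.0001,0,-0.0002,0,0,0,1]]])

```text
clock: 24.37
position: [0.5604, -0.1937, 0.0394]
ee_rot: [1.868, 2.216, -0.28]
force: [0.8, -0.8, 1.4]
width: 0.344
gripper_force: 25.0
```

```bash
python3 av.py
```

```text
t 24.6667 F along,across,up -0.75 -1.16 0.89 sd 0.44 xyz -0.00917 -0.00117 0.03941
```

Request:
jog_arm(motion=[[[0,0,0,0,0,0,1],[0,0,0,0,0,0,1],[0,0,0,0,0,0,1]]], force=3)

```text
clock: 24.92
position: [0.5604, -0.1936, 0.0394]
ee_rot: [1.868, 2.216, -0.28]
force: [1.2, -0.5, -1.2]
width: 0.346
gripper_force: 3.0
```

```bash
python3 av.py
```

```text
t 25.2167 F along,across,up -1.34 -1.38 -1.32 sd 0.66 xyz -0.00913 -0.00116 0.03943
```

Request:
jog_arm(motion=[[[0,0,0,0,0,0,0],[0,0,0,0,0,0,0],[0,0,0,0,0,0,-0.3],[0,0,0,0,0,0,-0.3]]])

```text
clock: 25.55
position: [0.5601, -0.1936, 0.0394]
ee_rot: [1.868, 2.216, -0.281]
force: [-0.8, -0.1, 0.3]
width: 0.586
gripper_force: 0.0
```

```bash
python3 - <<'E'
from h import *
s=observe();print(s["width"],s["force"])
R0=R.from_rotvec(s["ee_rot"]);rel(s["position"]+[0,0,.10],R0)
E
```

```text
0.5855048983498312 [-0.83923553 -0.07343628  0.29574396]
rel [-0.0295, 0.0001, -0.0955] [0.0, 0.0, 0.0] rows 2.4
```

Request:
jog_arm(motion=[[[-0.006,0,-0.02,0,0,0,-0.5],[-0.018,0,-0.058,0,0,0,-0.5],[-0.03,0,-0.096,0,0,0,-1],[-0.042,0,-0.134,0,0,0,-1],[-0.042,0,-0.134,0,0,0,-1]]])

```text
clock: 25.97
position: [0.5632, -0.1965, 0.1868]
ee_rot: [1.866, 2.208, -0.273]
force: [1.4, -0.5, -0.1]
width: 0.919
gripper_force: 0.0
```

```bash
python3 - <<'E'
from h import *
print(observe()["position"],observe()["width"])
rel([.5205,-.349,.20],R.from_rotvec([2.017,2.407,.0]))
E
```

```text
[ 0.56320445 -0.19652259  0.18676913] 0.9189486020488912
rel [-0.1407, -0.0676, 0.0294] [0.0083, 0.3021, -0.0079] rows 3.8
```

Request:
jog_arm(motion=[[[-0.035,-0.017,0.007,0,0.08,0,-1],[-0.07,-0.034,0.014,0,0.16,0,-1],[-0.105,-0.05,0.022,0,0.24,0,-1],[-0.14,-0.067,0.029,0.008,0.302,-0.008,-1],[-0.14,-0.067,0.029,0.008,0.302,-0.008,-1],[-0.14,-0.067,0.029,0.008,0.302,-0.008,-1],[-0.14,-0.067,0.029,0.008,0.302,-0.008,-1]]])

```text
clock: 26.55
position: [0.5154, -0.3509, 0.1939]
ee_rot: [-2.024, -2.396, 0.009]
force: [0.4, 0.9, 0.1]
width: 0.996
gripper_force: 0.0
```

```bash
python3 - <<'E'
from h import *
import cv2
print(observe()["position"]);cam=K("wrist");im=get_image("wrist")
hsv=cv2.cvtColor(im,cv2.COLOR_RGB2HSV)
m=((hsv[...,0]<5)|(hsv[...,0]>175))&(hsv[...,1]>180)&(hsv[...,2]>160)
n,l,st,ce=cv2.connectedComponentsWithStats(m.astype(np.uint8))
for i in range(1,n):
  if st[i,4]>60: print("red",st[i],ce[i].round(1),back(ce[i],.136,cam))
rel([.5205,-.349,.102],R.from_rotvec([2.017,2.407,.0]))
E
```

```text
[ 0.51543582 -0.35088572  0.19391302]
red [313 251  25  24 456] [324.8 262.3] [[ 0.51923085 -0.35104985  0.136     ]]
rel [-0.0021, 0.0038, 0.0913] [-0.0084, -0.003, -0.0031] rows 2.2
```

Request:
jog_arm(motion=[[[-0.003,0.0035,0.025,-0.008,-0.003,-0.003,-1],[-0.003,0.0035,0.05,-0.008,-0.003,-0.003,-1],[-0.003,0.0035,0.075,-0.008,-0.003,-0.003,-1],[-0.003,0.0035,0.091,-0.008,-0.003,-0.003,0],[-0.003,0.0035,0.091,-0.008,-0.003,-0.003,1],[-0.003,0.0035,0.091,-0.008,-0.003,-0.003,1],[-0.003,0.0035,0.091,-0.008,-0.003,-0.003,1],[-0.003,0.0035,0.091,-0.008,-0.003,-0.003,1],[-0.003,0.0035,0.091,-0.008,-0.003,-0.003,1],[-0.003,0.0035,0.091,-0.008,-0.003,-0.003,1]]], force=30)

```text
clock: 27.43
position: [0.5221, -0.3483, 0.1034]
ee_rot: [2.011, 2.41, 0.001]
force: [0.6, -0.6, -0.1]
width: 0.541
gripper_force: 0.0
```

Request:
jog_arm(motion=[[[0,0,0,0,0,0,1],[0,0,0,0,0,0,1],[0,0,0,0,0,0,1],[0,0,0,0,0,0,1],[0,0,0,0,0,0,1]]])

```text
clock: 27.85
position: [0.5214, -0.3483, 0.1024]
ee_rot: [2.013, 2.411, -0.0]
force: [-1.4, -0.7, 0.3]
width: 0.232
gripper_force: 30.0
```

```bash
python3 - <<'E'
from h import *
s=observe();c=place(M,[-.056,.066,0])[0][:2];d=s["position"][:2]-c;a0=np.arctan2(*d[::-1]);e=np.array([.6008,-.2354])-c;a1=np.arctan2(*e[::-1])
print(np.linalg.norm(d),np.linalg.norm(e),a1-a0);t=lambda rv:np.arctan2(*R.from_rotvec(rv).apply([0,1,0])[1::-1])
print("tool turn",t([.27,-3.13,0])-t(s["ee_rot"]))
arc(-np.arange(.1,.85,.1),.004)
E
```

```text
0.09888648603688362 0.09982809716718702 1.535062686995488
tool turn 1.5632562978516038
[0.0006, 0.0099, -0.004] [-0.0, 0.0, -0.1]
[0.0023, 0.0196, -0.004] [-0.0, 0.0, -0.2]
[0.0049, 0.0292, -0.004] [-0.0, 0.0, -0.3]
[0.0084, 0.0384, -0.004] [-0.0, 0.0, -0.4]
[0.0128, 0.0472, -0.004] [-0.0, 0.0, -0.5]
[0.0181, 0.0556, -0.004] [-0.0, 0.0, -0.6]
[0.0242, 0.0633, -0.004] [-0.001, 0.0, -0.7]
[0.0311, 0.0705, -0.004] [-0.001, 0.0, -0.8]
```

Request:
jog_arm(motion=[[[0,0,-0.003,0,0,0,1],[0,0,-0.006,0,0,0,1],[0.001,0.01,-0.006,0,0,-0.1,1],[0.002,0.0195,-0.006,0,0,-0.2,1],[0.005,0.029,-0.006,0,0,-0.3,1],[0.0085,0.0385,-0.006,0,0,-0.4,1],[0.013,0.047,-0.006,0,0,-0.5,1],[0.018,0.0555,-0.006,0,0,-0.6,1],[0.024,0.0635,-0.006,0,0,-0.7,1],[0.031,0.0705,-0.006,0,0,-0.8,1]]])

```text
clock: 28.68
position: [0.5851, -0.3049, 0.1076]
ee_rot: [-0.908, -3.007, 0.002]
force: [-0.8, -1.2, -10.6]
width: 0.23
gripper_force: 30.0
```

```bash
cat > sw.py <<'E'
from h import *
s=observe();c=place(M,[-.056,.066,0])[0][:2];d=s["position"][:2]-c;a0=np.arctan2(*d[::-1]);e=np.array([.6008,-.2354])-c;a1=np.arctan2(*e[::-1])
t=lambda rv:np.arctan2(*R.from_rotvec(rv).apply([0,1,0])[1::-1])
print(s["clock"],s["position"].round(4),s["force"].round(1),np.linalg.norm(d).round(4),"left",(a1-a0).round(3),"tool turn",t([.27,-3.13,0])-t(s["ee_rot"]))
E
python3 sw.py; python3 -c "
from h import *
arc(-np.arange(.1,.85,.1))"
```

```text
28.6833 [ 0.5851 -0.3049  0.1076] [ -0.8  -1.2 -10.6] 0.0987 left 0.734 tool turn 0.7584529938776694
[0.0006, 0.0099, -0.0] [0.0, -0.0, -0.1]
[0.0022, 0.0196, -0.0] [0.0, -0.0, -0.2]
[0.0047, 0.0291, -0.0] [0.0, -0.0, -0.3]
[0.0082, 0.0384, -0.0] [0.0, -0.001, -0.4]
[0.0126, 0.0472, -0.0001] [0.0, -0.001, -0.5]
[0.0179, 0.0556, -0.0001] [0.0, -0.001, -0.6]
[0.024, 0.0633, -0.0001] [0.0, -0.001, -0.7]
[0.0308, 0.0705, -0.0001] [0.0, -0.001, -0.8]
```

Request:
jog_arm(motion=[[[0.001,0.01,0,0,0,-0.1,1],[0.002,0.0195,0,0,0,-0.2,1],[0.005,0.029,0,0,0,-0.3,1],[0.008,0.0385,0,0,0,-0.4,1],[0.0125,0.047,0,0,0,-0.5,1],[0.018,0.0555,0,0,0,-0.6,1],[0.021,0.0595,0,0,0,-0.65,1],[0.022,0.061,0,0,0,-0.67,1],[0.022,0.061,0,0,0,-0.67,1],[0.022,0.061,0,0,0,-0.67,1]]])

```text
clock: 29.52
position: [0.6007, -0.2424, 0.108]
ee_rot: [0.121, -3.139, 0.001]
force: [1.0, -0.6, -9.8]
width: 0.231
gripper_force: 30.0
```

```bash
python3 sw.py
```

```text
29.5167 [ 0.6007 -0.2424  0.108 ] [ 1.  -0.6 -9.8] 0.0989 left 0.07 tool turn 0.09524929884851563
```

Request:
jog_arm(motion=[[[0,0.003,0,0,0,-0.04,1],[0,0.006,0,0,0,-0.08,1],[0,0.0085,0,0,0,-0.09,1],[0,0.0085,0,0,0,-0.09,1],[0,0.0085,0,0,0,-0.09,1]]])

```text
clock: 29.93
position: [0.5998, -0.2343, 0.1082]
ee_rot: [0.261, -3.13, 0.001]
force: [-2.2, -2.1, -10.6]
width: 0.23
gripper_force: 30.0
```

```bash
python3 sw.py
```

```text
29.9333 [ 0.5998 -0.2343  0.1082] [ -2.2  -2.1 -10.6] 0.099 left -0.013 tool turn 0.005672739759799983
```

Request:
jog_arm(motion=[[[0,0,0.002,0,0,0,1],[0,0,0.004,0,0,0,1],[0,0,0.006,0,0,0,1],[0,0,0.008,0,0,0,1],[0,0,0.01,0,0,0,1],[0,0,0.01,0,0,0,1]]])

```text
clock: 30.43
position: [0.5999, -0.2339, 0.0978]
ee_rot: [0.264, -3.13, 0.001]
force: [-4.8, -2.0, -8.5]
width: 0.233
gripper_force: 30.0
```

```bash
python3 sw.py
```

```text
30.4333 [ 0.5999 -0.2339  0.0978] [-4.8 -2.  -8.5] 0.0992 left -0.016 tool turn 0.003498492366292849
```

Request:
jog_arm(motion=[[[0,0,0.0015,0,0,0,1],[0,0,0.003,0,0,0,1],[0,0,0.0045,0,0,0,1],[0,0,0.006,0,0,0,1],[0,0,0.007,0,0,0,1],[0,0,0.008,0,0,0,1],[0,0,0.008,0,0,0,1]]])

```text
clock: 31.02
position: [0.6001, -0.2339, 0.0902]
ee_rot: [-0.265, 3.13, -0.001]
force: [-5.5, -2.8, -7.8]
width: 0.237
gripper_force: 30.0
```

Request:
jog_arm(motion=[[[0,0,0.0005,0,0,0,1],[0,0,0.001,0,0,0,1],[0,0,0.0015,0,0,0,1],[0,0,0.0015,0,0,0,1]]])

```text
clock: 31.35
position: [0.6001, -0.2339, 0.0889]
ee_rot: [-0.265, 3.13, -0.001]
force: [-5.3, -2.7, -7.6]
width: 0.233
gripper_force: 30.0
```

Request:
jog_arm(motion=[[[0,0,0.0005,0,0,0,1],[0,0,0.001,0,0,0,1],[0,0,0.001,0,0,0,1]]])

```text
clock: 31.6
position: [0.6003, -0.234, 0.0885]
ee_rot: [-0.265, 3.13, -0.001]
force: [-6.3, -1.2, -2.8]
width: 0.231
gripper_force: 30.0
```

Request:
jog_arm(motion=[[[0,0,0.0003,0,0,0,1],[0,0,0.0005,0,0,0,1],[0,0,0.0005,0,0,0,1],[0,0,0.0005,0,0,0,1]]])

```text
clock: 31.93
position: [0.6004, -0.234, 0.0883]
ee_rot: [-0.264, 3.129, -0.001]
force: [-5.9, -2.0, -0.6]
width: 0.235
gripper_force: 30.0
```

```bash
python3 sw.py
```

```text
31.9333 [ 0.6004 -0.234   0.0883] [-5.9 -2.  -0.6] 0.0996 left -0.015 tool turn 0.0035056662855952325
```

Request:
jog_arm(motion=[[[0.0004,-0.0002,0,0,0,0,1],[0.0008,-0.0004,0,0,0,0,1],[0.0008,-0.0004,0,0,0,0,1]]])

```text
clock: 32.18
position: [0.6003, -0.2341, 0.0883]
ee_rot: [-0.265, 3.128, -0.001]
force: [-3.9, -1.0, 1.0]
width: 0.232
gripper_force: 30.0
```

```bash
python3 sw.py
```

```text
32.1833 [ 0.6003 -0.2341  0.0883] [-3.9 -1.   1. ] 0.0996 left -0.014 tool turn 0.0030197687740833867
```

Request:
jog_arm(motion=[[[0,0,0,0,0,0,1],[0,0,0,0,0,0,1]]], force=8)

```text
clock: 32.35
position: [0.6004, -0.2341, 0.0881]
ee_rot: [-0.265, 3.128, -0.001]
force: [-2.7, 0.3, 3.8]
width: 0.239
gripper_force: 8.0
```

Pad is on the barrel; releasing the knob.

Request:
jog_arm(motion=[[[0,0,0,0,0,0,-1],[0,0,0,0,0,0,-1],[0,0,0,0,0,0,-1],[0,0,0,0,0,0,-1],[0,0,0,0,0,0,-1],[0,0,-0.015,0,0,0,-1],[0,0,-0.04,0,0,0,-1],[0,0,-0.08,0,0,0,-1],[0,0,-0.12,0,0,0,-1],[0,0,-0.12,0,0,0,-1]]])

```text
clock: 33.18
position: [0.6033, -0.2361, 0.2156]
ee_rot: [-0.264, 3.119, -0.008]
force: [1.3, -1.2, -0.6]
width: 0.913
gripper_force: 0.0
```

Request:
jog_arm(motion=[[[0.04,0,-0.04,0,0,0,-1],[0.08,0,-0.08,0,0,0,-1],[0.08,0.04,-0.08,0,0,0,-1],[0.08,0.08,-0.08,0,0,0,-1],[0.08,0.12,-0.08,0,0,0,-1],[0.08,0.16,-0.08,0,0,0,-1],[0.08,0.2,-0.08,0,0,0,-1],[0.08,0.2,-0.08,0,0,0,-1]]])

```text
clock: 33.85
position: [0.4862, -0.0414, 0.2872]
ee_rot: [-0.281, 3.128, 0.005]
force: [-0.2, 0.9, -0.3]
width: 1.001
gripper_force: 0.0
```

```bash
python3 - <<'E'
from h import *
import cv2
get_image("scene");a=get_image("top");b=get_image("scene");print(observe()["position"],observe()["clock"])
A=cv2.resize(a[195:325,340:500],(480,390),interpolation=cv2.INTER_CUBIC)
B=cv2.resize(b[250:390,185:315],(310,334),interpolation=cv2.INTER_CUBIC);B=cv2.copyMakeBorder(B,0,56,0,0,0)
cv2.imwrite("pics/fin.png",np.hstack([A,B])[:,:,::-1])
E
```

```text
[ 0.48723439 -0.05038077  0.28730663] 34.0
```

View pics/fin.png

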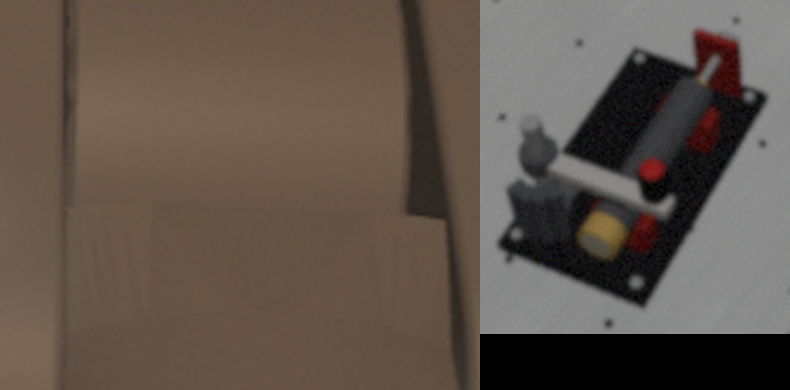

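In the scene view the barrel lies in both saddles, its rear at the yellow pad (composite px ~(703,80)). The bar is across it with the knob at (652,175), and the arm is clear. The top view is blocked by the arm.

```bash
python3 -c "
from cell import *
print(sign_off())"
```

```text
the job is handed in; nothing more can be done
None
```

I handed the job in at 34 s: the barrel lies in the V with its rear on the stop pad and the clamp bar lowered gently onto it. I judged contact on the pad by feel (about 1 N just before letting go) and did not re-measure it afterwards; earlier, one misplaced grasp also closed on the blue rest's saddle at 25 N.

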